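Load a board carrier under the spring clips of an inspection stage

TASK

Pick up the white board carrier by its orange grip bar, lay it flat on the open end of the inspection stage with its black pocket end towards the two spring clips, and slide it along the bed between the rails so that both clips ride up over its front lip and snap down behind it. Feel your way and do not force it against the delicate sprung end stop; leave it clipped in, flat on the bed and let go of, and leave the multimeter, breadboard and solder spool where they are.

Things in the scene. Friction and masses are not known exactly. Their poses are not given: they have to be found in the camera images.
- carrier_grip (a point): Centre of the orange grip bar on the loose board carrier, a white plate 100 (x) x 76 (y) x 8 mm, about 120 g. Bar: 14 mm thick (x), 36 long (y), 28 high, standing on the plate. Plate centre 20 mm ahead (+x), underside 22 mm below, leading edge 70 mm ahead, rear edge 30 mm behind. +x points to the leading edge with the lip, z up.
- carrier_lip (a point): Middle of the top face of the carrier's raised front lip, 62.5 mm ahead of the grip bar's centre, 14 mm below it. The lip runs along y over the full width, is 15 mm wide (x) and ends at the leading edge. Behind it lies a black pocket, 38 mm long (x), full width, 4.5 mm deep, in which a small teal circuit board is fixed; then the plate is full thickness again under the bar.
- stage_bed (a point): Point on the dark steel bed's top face, on its centre line, 30 mm above the table; the stage is fixed. +x = loading direction (towards the clips), z up. The bed spans x -125 to +152 mm, 104 mm wide (y). Before x = -28 mm it is open and bare: a carrier with its plate centre at x = -78 mm clears rails and clips. Its coating is slick; pushing the carrier under the clips takes 3 to 8 N.
- stage_mouth (a point): Point on the bed where the two aluminium side rails (6 mm high) begin to run parallel, at the stage_bed point. From here to x = +115 mm their inner faces are at y = +-39.7 mm, 1.7 mm clear of the carrier each side. From x = -28 mm to 0 they flare as a lead-in, about 7 mm wider each side at the start. Axes as stage_bed.
- stage_stop (a point): NOMINAL place of the end stop's face, on the bed, 79 mm ahead (+x) of stage_bed. The real clip unit (stop and clips together) is clamped up to 16 mm either way along x from this, and that is not measured. The clips have dropped fully behind the carrier's lip when the carrier's leading edge is still 1 mm from the stop's face. Clip unit's top is 62 mm above the table.
- end_stop (a joint): How far (m) the sprung white end stop (40 mm wide, 12 high) is pushed in along the loading direction: 0 = untouched. A delicate buffer: starts to give at 1 N and gives 1 mm for every further 2 N; pressing it in by more than 2 mm (5 N) is forcing it.
- clip_left (a joint): Hinge angle (rad) of the left (+y) sprung steel clip with a red mark, at y = +30 mm of the stage, 10 mm wide. Round heel (radius 3 mm) 19 mm before the stop face, upturned polished nose reaching 27 mm further back. 0 = at rest, heel 1.5 mm above bare bed; about 0.12 = riding on the plate's top (2 N); about 0.04 = dropped in the pocket behind the lip (1.3 N). Grows as lifted.
- clip_right (a joint): The same for the right clip, at y = -30 mm of the stage.
- stage: The whole fixed inspection stage with its clip unit: grey base 277 x 116 mm (x from -125 to +152 mm), axes as stage_bed; origin on the table 30 mm straight below that point.
- carrier: The whole loose board carrier; origin at the centre of the plate's underside, axes as carrier_grip.
- multimeter: Bystander: yellow and black multimeter, 85 x 165 x 48 mm, loose, origin at the centre of its underside.
- breadboard: Bystander: white breadboard, 165 x 55 x 10 mm (17 mm over its parts), loose, origin at the centre of its underside.
- spool: Bystander: solder spool, 62 mm diameter, 40 mm high, standing, loose, origin at the centre of its underside.
Things that resemble listed ones, but are neither listed nor needed, are in the scene too. What is shaped like the carrier but green or red is not meant.

How it is judged (in metres and radians):
On the way, in this order (a step that is already met when the one before it is completed fails the run):
1. the carrier lies flat on the bed, lip end towards the clips, before it reaches them (z of carrier_grip in the frame of stage_bed between 0.019 and 0.025 m and x of carrier_grip in the frame of stage_bed between -0.12 and -0.045 m and y of carrier_grip in the frame of stage_bed between -0.02 and 0.02 m and angle between carrier_grip's own z axis and vertical below 0.05 rad and value of joint each of clip_left, clip_right below 0.02 rad), for 0.1 s.
2. both clips have ridden up onto the carrier (value of joint each of clip_left, clip_right above 0.095 rad and z of carrier_grip in the frame of stage_bed between 0.019 and 0.026 m), for 0.05 s.
At the end, for the whole second after the job is handed in: The carrier lies flat on the bed (2.5 mm, 0.05 rad), within 4 mm of the centre line and 0.05 rad of straight, both clips snapped down behind its lip (clip angles 0.02 to 0.05 rad, grip bar -9.5 to +29 mm along the bed from the bed point), at rest and let go of (value of joint clip_left between 0.02 and 0.05 rad and value of joint clip_right between 0.02 and 0.05 rad and x of carrier_grip in the frame of stage_bed between -0.0095 and 0.029 m and y of carrier_grip in the frame of stage_bed between -0.004 and 0.004 m and z of carrier_grip in the frame of stage_bed between 0.0195 and 0.0245 m and angle between the x axis of carrier_grip and the x axis of stage_bed, either way round below 0.05 rad and angle between carrier_grip's own z axis and vertical below 0.05 rad and linear speed of carrier below 0.01 m/s); the robot touches nothing.
It fails at once if the end stop is forced: pressed in more than 2 mm (5 N) (value of joint end_stop above 0.002 m).
It fails at once if the carrier is tipped over (angle between carrier_grip's own z axis and vertical above 0.6 rad).
It fails at once if the multimeter is moved more than 20 mm (distance of multimeter from where it was at the start of the episode above 0.02 m).
It fails at once if the breadboard is moved more than 20 mm (distance of breadboard from where it was at the start of the episode above 0.02 m).
It fails at once if the spool is moved more than 20 mm (distance of spool from where it was at the start of the episode above 0.02 m).
It also fails if it takes over 69 s, if anything falls off the work surface, if the arm or the gripper's body presses on something with over 40 N, if the wrist force passes 120 N, or if a joint passes its speed limit or range.

ROBOT

A 6-joint arm with a two-finger parallel gripper is mounted at the origin on the work surface. World frame = base frame: x ahead of the robot, y to its left, z up, the work surface at z = 0. Lengths are in m, angles in degrees, forces in N, time in s.
With the tool pointing down it reaches from about 0.25 to 0.775 m from the base axis. Payload 4 kg.
Tool frame: the origin (TCP) lies at the very end of the fingers, on their centre line; the grasp point (between the pads) lies 19 mm behind it; x points along the fingers, y is the direction in which the jaws open and shut, and the axes are right-handed (so a half turn about x gives the same grasp; the last joint's range is limited). The gripper opens to 94 mm and grips with 3 to 60 N. Pads are 16 mm wide; open, the fingers measure 119 mm over their backs; the gripper's body (75 mm by 177 mm) begins 78 mm behind the grasp point.
Start: joints at [70.353, 4.996, 78.535, -0, 96.463, -5.907], TCP at [0.131, 0.534, 0.206] pointing down, gripper open.
Joint ranges: [-177.83, 177.83], [-43.37, 116.18], [15.69, 146.23], [-61.86, 241.86], [9.47, 152.12], [-147.06, 147.06]. Speed limits (degrees/s): [159.86, 159.86, 180, 180, 180, 180].

INTERFACE

Orientations are given as [roll, pitch, yaw] about the fixed x, y, z axes, in that order (R = Rz(yaw) Ry(pitch) Rx(roll)).
In Python, from station import sensors, optics, workorder gives the robot as it stands.
- The arm moves only by the shell command python3 -m jog 'ROWS' [OPENING] [FORCE]. ROWS is JSON, a list of rows, each a list of 2 entries, a list of its own where there are three numbers: the shift along the tool's x, y, z in m, then the turn, a rotation vector about the tool's x, y, z in degrees. In form: [[[tx, ty, tz], [ax, ay, az]], ...]. A call has exactly 10 rows; each row is the pose to reach, as a shift and turn from the pose commanded when the call began, along the tool's axes at that moment; what a row does not reach only later rows make up. A row lasts 1/8 s, in which the tool goes at most 62.5 mm and 10.7 degrees, less where a joint would pass 70% of its speed; a pose out of reach is approached as far as the arm can. A call with a gripper value outside its range is refused whole. OPENING is the finger opening in m, from 0 to 0.094, set as the call begins (- or left out, the last holds). The fingers move at their own pace and stop on an object; FORCE is the grip in N (left out, the last holds). Time passes only in rows, so rows that repeat a pose let the fingers close, or fill a call up. It gives the time, the measured TCP pose, the force and the opening at its end, in the units of the state.
- sensors.read_state(): the state, without advancing time (a new reading comes with each control period).
- optics.camera(name): name is "scene" or "top" or "wrist"; returns the picture (480x640x3 uint8, red, green, blue); there is no depth.
- optics.camera_model(name): a dict with "fx", "fy", "cx", "cy" (pixels), "distortion" ([k1, k2, p1, p2, k3] as OpenCV has them; the pictures are not rectified), "extrinsics" (4x4, takes a point from camera to world coordinates); the wrist camera has in their place "T_tool_cam" (4x4, takes a point from camera to tool coordinates, whose origin is the TCP and whose axes are the tool frame's). Camera axes: x right, y up, looking along -z (the intrinsics and any distortion apply to the point x, -y, -z); pixel columns grow to the right and rows downward; lengths in m; the calibration is good to about 2 mm. A picture is of the moment at which its call begins: read the wrist's pose just before it. camera_model takes no time and is no camera call.
- workorder.close_job(): hands the job in, once; it reports no verdict.
The state is a dict: "time": time; "joint_pos": joint angles; "joint_vel": joint speeds; "effort": joint torques, N m; "ee_pos": TCP position; "eef_rot": TCP orientation; "force": force on the tool from outside, world axes, zero at the start; "moment": the same for the moment, N m; "opening": opening from 0.0 (shut) to 1.0 (fully open).
Only numpy, scipy, OpenCV 4.12 (cv2) and the standard library are available. Lean on these libraries where they do the work, as an engineer would, in place of code of your own. Each camera call takes 0.05 s, during which the arm holds its last target. There are 200 camera calls.

## Working session

There is one attempt and no reset: what is moved stays moved. The work goes in short steps, Python scripts to look and compute and a shell command to move; the robot and the scene stay as the last step left them, time stands still between calls to the robot, and variables do not carry over. Pictures are saved under pics/ and viewed, on a budget of 10 in all, crops included, one or two more only if the job needs it, and the job is handed in when it is done.

```bash
mkdir -p pics; ls
cat > h.py <<'E'
import numpy as np, cv2, json
from station import sensors, optics, workorder
from scipy.spatial.transform import Rotation as R
def model(n):
    return optics.camera_model(n)
def T_cam(n):
    m=model(n)
    if n!='wrist': return np.array(m['extrinsics'])
    s=sensors.read_state(); T=np.eye(4); T[:3,:3]=R.from_euler('xyz',s['eef_rot'],degrees=True).as_matrix(); T[:3,3]=s['ee_pos']
    return T@np.array(m['T_tool_cam'])
def px2w(n,uv,z,T=None):
    m=model(n); T=T_cam(n) if T is None else T
    K=np.array([[m['fx'],0,m['cx']],[0,m['fy'],m['cy']],[0,0,1]])
    p=cv2.undistortPoints(np.array([[uv]],float),K,np.array(m['distortion'],float))[0,0]
    d=T[:3,:3]@np.array([p[0],-p[1],-1]); o=T[:3,3]
    return o+d*(z-o[2])/d[2]
def w2px(n,P,T=None):
    m=model(n); T=T_cam(n) if T is None else T
    K=np.array([[m['fx'],0,m['cx']],[0,m['fy'],m['cy']],[0,0,1]])
    q=(np.linalg.inv(T)@np.c_[np.atleast_2d(P),np.ones(len(np.atleast_2d(P)))].T).T[:,:3]*[1,-1,-1]
    return cv2.projectPoints(q,np.zeros(3),np.zeros(3),K,np.array(m['distortion'],float))[0][:,0]
def snap(n,f):
    im=optics.camera(n)[...,::-1].copy(); cv2.imwrite('pics/'+f,im); return im
E
python3 - <<'E'
from h import *
print(sensors.read_state())
for n in('top','scene','wrist'):
    snap(n,n+'1.png')
    m=model(n);print(n,{k:np.round(v,3).tolist() for k,v in m.items()})
E
```

```text
pics
{'time': 0.0, 'joint_pos': array([ 7.03535423e+01,  5.03753760e+00,  7.86248870e+01, -1.61787765e-03,
        9.64633008e+01, -5.90798261e+00]), 'joint_vel': array([ 0.08823013, -0.01579336,  0.0411323 , -0.00156057,  0.01228616,
       -0.02239798]), 'effort': array([ 1.25067862e-03, -3.40174878e+01, -3.02436054e+01,  7.18907034e-02,
        3.26660858e-02, -1.75419564e-04]), 'ee_pos': array([0.13045197, 0.53372906, 0.20431792]), 'eef_rot': array([ -95.17522578,   89.87426436, -108.91388124]), 'force': array([-0.66144173, -1.04528652, -0.01439459]), 'moment': array([-0.00991485, -0.03135028, -0.00511673]), 'opening': 0.9996178578307627}
top {'fx': 616.941, 'fy': 616.941, 'cx': 318.565, 'cy': 232.654, 'distortion': [0.072, 0.0, 0.0, 0.0, 0.0], 'extrinsics': [[0.026, 0.987, -0.161, 0.356], [-1.0, 0.024, -0.014, -0.01], [-0.01, 0.161, 0.987, 1.44], [0.0, 0.0, 0.0, 1.0]]}
scene {'fx': 514.404, 'fy': 514.404, 'cx': 315.35, 'cy': 234.724, 'distortion': [0.02, 0.0, 0.0, 0.0, 0.0], 'extrinsics': [[0.834, -0.288, 0.47, 1.143], [0.551, 0.47, -0.69, -0.842], [-0.022, 0.834, 0.551, 0.731], [0.0, 0.0, 0.0, 1.0]]}
wrist {'fx': 340.092, 'fy': 340.092, 'cx': 323.124, 'cy': 235.049, 'distortion': [-0.03, 0.0, 0.0, 0.0, 0.0], 'T_tool_cam': [[-0.0, 0.272, -0.962, -0.179], [1.0, 0.0, -0.0, 0.001], [0.0, -0.962, -0.272, -0.079], [0.0, 0.0, 0.0, 1.0]]}
```

View pics/top1.png

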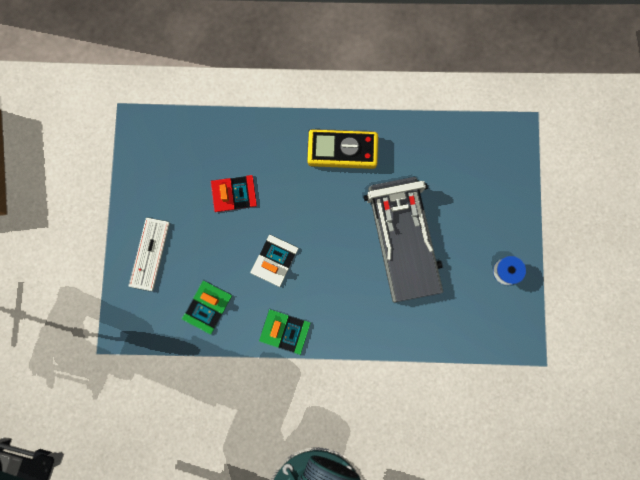

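The top view (up is about +x, left +y) shows five candidates:
- The white carrier at (275,260), with its orange bar at (269,267) and lip at about (285,240).
- Red at (234,193).
- Green at (208,306) and green at (287,331).

Only the white one fits. The breadboard is also white, at (150,254), but has no bar. The stage is at about (405,240), with its clips at the top end and its open end at the bottom. I'll confirm in one enlarged crop.

Run:
```python
import cv2,numpy as np
im=cv2.imread('pics/top1.png')
a=cv2.resize(im[225:295,240:310],(420,420),interpolation=3)
b=cv2.resize(im[170:310,355:455],(429,600),interpolation=3)  # 4.286x
c=np.zeros((600,800,3),np.uint8); c[:420,:370]=a[:, :370]; c[:,371:800]=b
cv2.imwrite('pics/crop1.png',c)
```

```text
(no output)
```

View pics/crop1.png

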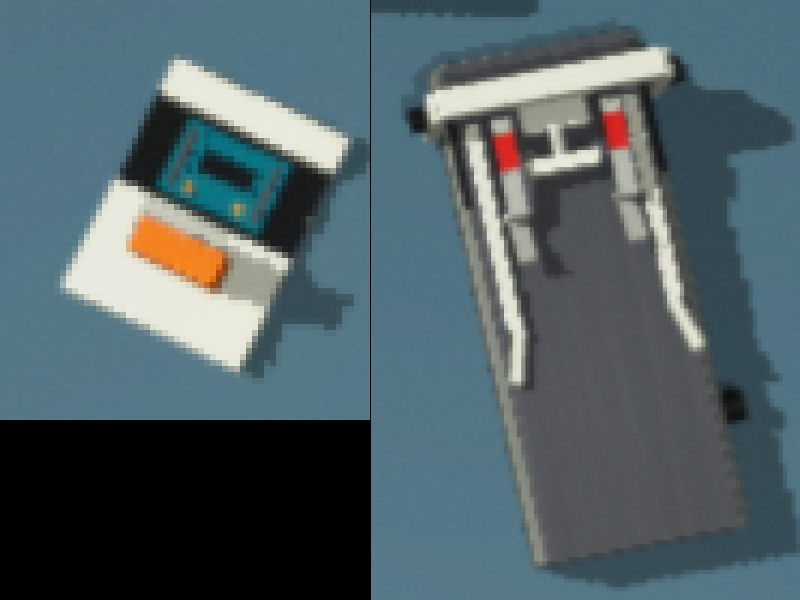

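Run:
```python
from h import *
A=lambda u,v:(u/6+240-.4,v/6+225-.4); B=lambda u,v:((u-371)/4.286+355-.4,v/4.286+170-.4)
c=[px2w('top',A(*p),.008) for p in [(175,58),(350,138),(240,370),(62,288)]]
print(np.round(c,4)); print('sides',[np.linalg.norm(c[i]-c[i-3]) for i in range(4)])
ctr=np.mean(c,0); d=(c[0]+c[1]-c[2]-c[3]); yaw=np.arctan2(d[1],d[0]); print('ctr',ctr,'yaw',np.degrees(yaw),'grip pred',ctr[:2]-.02*np.array([np.cos(yaw),np.sin(yaw)]))
print('grip px',px2w('top',A(176,252),.036))
s=[px2w('top',B(*p),z) for p,z in [((538,565),.03),((745,520),.03),((525,330),.036),((667,287),.036),((521,385),.036),((694,350),.036),((565,168),.042)]]
print(np.round(s,4)); e=(s[0]+s[1])/2
w=s[0]-s[1]; print('w',np.linalg.norm(w),'yaw from rear edge',np.degrees(np.arctan2(-w[0],w[1])))
k=(s[2]+s[3])/2; d=k-e; print('knee mid',k,'len',np.linalg.norm(d[:2]),'yaw',np.degrees(np.arctan2(d[1],d[0])), np.linalg.norm(s[2]-s[3]))
d=s[6]-e; print('stop: ',np.linalg.norm(d[:2])-.125,np.degrees(np.arctan2(d[1],d[0])))
```

```text
[[0.5833 0.1271 0.008 ]
 [0.5533 0.0575 0.008 ]
 [0.4618 0.0972 0.008 ]
 [0.4919 0.1674 0.008 ]]
sides [np.float64(0.07577854400931243), np.float64(0.09971792555870175), np.float64(0.0763761177475282), np.float64(0.09986770145756647)]
ctr [0.52257886 0.11229748 0.008     ] yaw -23.590155104805763 grip pred [0.50425023 0.12030131]
grip px [0.50401955 0.1211042  0.036     ]
[[ 0.4326 -0.1644  0.03  ]
 [ 0.4593 -0.2734  0.03  ]
 [ 0.5571 -0.1561  0.036 ]
 [ 0.5823 -0.2317  0.036 ]
 [ 0.5274 -0.1542  0.036 ]
 [ 0.5486 -0.246   0.036 ]
 [ 0.6448 -0.1763  0.042 ]]
w 0.1122458864701869 yaw from rear edge 13.790586936473291
knee mid [ 0.56968641 -0.19394146  0.036     ] len 0.1262122071954101 yaw 11.412475661850227 0.07968321380054794
stop:  0.07831518644396265 12.100855940176096
```

```bash
cat >> h.py <<'E'
def pose():
    s=sensors.read_state(); return np.array(s['ee_pos']),R.from_euler('xyz',s['eef_rot'],degrees=True),s
def delta(p,yaw):
    """target TCP p, tool pointing down, tool y at world yaw (deg, mod 180)"""
    p0,r0,s=pose(); Y=r0.as_matrix()[:,1]; y0=np.degrees(np.arctan2(Y[1],Y[0]))
    best=None
    for k in (0,180):
        a=np.radians(yaw+k); y=np.array([np.cos(a),np.sin(a),0]); x=np.array([0,0,-1.]); z=np.cross(x,y)
        rv=(r0.inv()*R.from_matrix(np.c_[x,y,z])).as_rotvec(degrees=True)
        print('tool y yaw now %.2f ->%g shift'%(y0,yaw+k),np.round(r0.inv().apply(np.array(p)-p0),4),'rotvec',np.round(rv,2))
    print('pose',p0.round(4),'F',np.round(s['force'],2),'t',round(s['time'],2),'open',round(s['opening'],3), 'j', np.round(s['joint_pos'],0))
E
python3 - <<'E'
from h import *
delta([.504,.1207,.14],-23.6)
E
```

```text
tool y yaw now 76.26 ->-23.6 shift [ 0.065  -0.3125  0.4609] rotvec [9.986e+01 8.000e-02 8.000e-02]
tool y yaw now 76.26 ->156.4 shift [ 0.065  -0.3125  0.4609] rotvec [-8.014e+01 -7.000e-02  7.000e-02]
pose [0.1305 0.5339 0.2046] F [ 0.33  0.44 -0.32] t 0.15 open 0.998 j [70.  5. 79. -0. 96. -6.]
```

```bash
python3 -m jog '[[[0.006,-0.031,0.046],[10,0,0]],[[0.013,-0.062,0.092],[20,0,0]],[[0.019,-0.094,0.138],[30,0,0]],[[0.026,-0.125,0.184],[40,0,0]],[[0.032,-0.156,0.230],[50,0,0]],[[0.039,-0.187,0.276],[60,0,0]],[[0.045,-0.219,0.323],[70,0,0]],[[0.052,-0.250,0.369],[80,0,0]],[[0.065,-0.3125,0.461],[90,0,0]],[[0.065,-0.3125,0.461],[99.9,0,0]]]' 0.06
python3 - <<'E'
from h import *
delta([.504,.1207,.05],-23.6)
print(T_cam('wrist').round(3).tolist()); snap('wrist','w2.png')
E
```

```text
time: 1.4
ee_pos: [0.5052, 0.1192, 0.1398]
eef_rot: [-70.6, 90.0, 175.3]
force: [0.1, -0.3, 0.3]
opening: 0.64
tool y yaw now -24.04 ->-23.6 shift [ 0.0898 -0.0017 -0.0009] rotvec [-0.44  0.01  0.03]
tool y yaw now -24.04 ->156.4 shift [ 0.0898 -0.0017 -0.0009] rotvec [ 1.7956e+02  5.0000e-02 -2.0000e-02]
pose [0.5052 0.1192 0.1398] F [ 0.1  -0.29  0.31] t 1.4 open 0.64 j [ 7.  2. 89.  0. 89. 31.]
[[0.913, 0.392, 0.111, 0.538], [-0.408, 0.879, 0.248, 0.193], [-0.001, -0.272, 0.962, 0.319], [0.0, 0.0, 0.0, 1.0]]
```

View pics/w2.png

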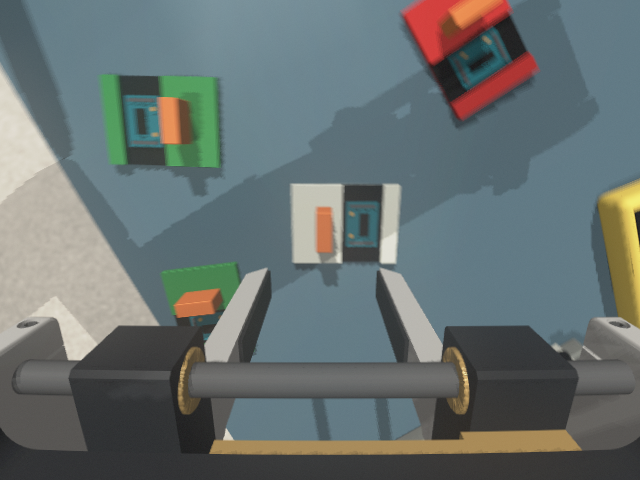

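The wrist view shows the white carrier with plate corners (292,184), (400,185), (398,264), (291,263), orange bar around (324,230), and lip to the right. The finger tips are at (255,270) and (390,275).

Run:
```python
from h import *
T=T_cam('wrist')
c=[px2w('wrist',p,.008,T) for p in [(400,184.5),(398.5,264),(291.5,263.5),(292,184)]]
print(np.round(c,4)); print([np.linalg.norm(c[i]-c[i-3]) for i in range(4)])
ctr=np.mean(c,0); d=c[0]+c[1]-c[2]-c[3]; yaw=np.arctan2(d[1],d[0])
g=ctr[:2]-.02*np.array([np.cos(yaw),np.sin(yaw)]); print(ctr,np.degrees(yaw),g)
delta([*g,.06],np.degrees(yaw))
```

```text
[[0.5889 0.1222 0.008 ]
 [0.5599 0.0507 0.008 ]
 [0.4656 0.0944 0.008 ]
 [0.4998 0.1634 0.008 ]]
[np.float64(0.07719857356948864), np.float64(0.10394213904632545), np.float64(0.07693755684861796), np.float64(0.09821766372953797)]
[0.52855927 0.10768398 0.008     ] -24.84331987168459 [0.51041007 0.11608674]
tool y yaw now -24.52 ->-24.8433 shift [ 0.0786  0.0013 -0.0025] rotvec [ 0.33  0.22 -0.16]
tool y yaw now -24.52 ->155.157 shift [ 0.0786  0.0013 -0.0025] rotvec [-179.67    0.25    0.35]
pose [0.5082 0.1147 0.1386] F [ 2.46 -3.06 -0.47] t 1.45 open 0.636 j [ 7.  3. 89. -0. 89. 31.]
```

```bash
python3 -m jog '[[[0.03,0,0],[0,0,0]],[[0.06,0,0],[0,0,0]],[[0.091,0,0],[0,0,0]],[[0.091,0,0],[0,0,0]],[[0.091,0,0],[0,0,0]],[[0.091,0,0],[0,0,0]],[[0.091,0,0],[0,0,0]],[[0.091,0,0],[0,0,0]],[[0.091,0,0],[0,0,0]],[[0.091,0,0],[0,0,0]]]'
python3 - <<'E'
from h import *
delta([.504,.1207,.012],-23.6)
snap('wrist','w3.png')
im=cv2.imread('pics/w3.png');
T=T_cam('wrist')
# predicted outline of bar top for hypothesis
for g in ([.504,.1207],[.507,.1206]):
    a=np.radians(-23.7); x=np.array([np.cos(a),np.sin(a)]); y=np.array([-x[1],x[0]])
    P=[[*(g+sx*.007*x+sy*.018*y),.036] for sx,sy in ((1,1),(1,-1),(-1,-1),(-1,1))]+[[*(g+lx*x+sy*.038*y),.008] for lx in (.07,-.03) for sy in (1,-1)]
    print(g,w2px('wrist',np.array(P),T).round(0).tolist())
E
```

```text
time: 2.7
ee_pos: [0.5042, 0.1213, 0.0495]
eef_rot: [-165.6, 90.0, 80.7]
force: [0.1, 0.3, -0.7]
opening: 0.636
tool y yaw now -23.64 ->-23.6 shift [0.0375 0.     0.0006] rotvec [-0.04 -0.    0.  ]
tool y yaw now -23.64 ->156.4 shift [0.0375 0.     0.0006] rotvec [1.7996e+02 0.0000e+00 1.0000e-02]
pose [0.5042 0.1213 0.0495] F [ 0.06  0.25 -0.72] t 2.7 open 0.636 j [ 7.  6. 96.  0. 78. 31.]
[0.504, 0.1207] [[335.0, 249.0], [334.0, 304.0], [312.0, 304.0], [311.0, 249.0], [429.0, 207.0], [420.0, 311.0], [278.0, 207.0], [281.0, 311.0]]
[0.507, 0.1206] [[340.0, 247.0], [339.0, 302.0], [316.0, 302.0], [316.0, 247.0], [433.0, 206.0], [424.0, 309.0], [282.0, 205.0], [285.0, 310.0]]
```

View pics/w3.png

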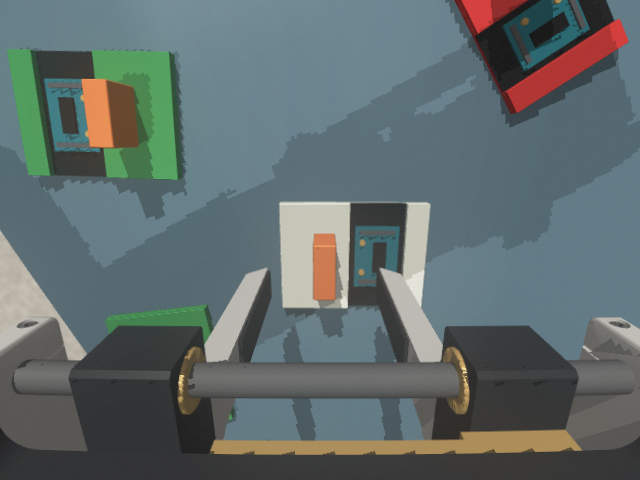

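The bar top spans (313,246)–(336,300) and the plate matches the prediction to within 4 px. That puts the grip at about (0.506, 0.1226), aligned. Next I descend, then close.

```bash
python3 -m jog '[[[0.012,0.001,-0.002],[0,0,0]],[[0.025,0.001,-0.002],[0,0,0]],[[0.037,0.001,-0.002],[0,0,0]],[[0.037,0.001,-0.002],[0,0,0]],[[0.037,0.001,-0.002],[0,0,0]],[[0.037,0.001,-0.002],[0,0,0]],[[0.037,0.001,-0.002],[0,0,0]],[[0.037,0.001,-0.002],[0,0,0]],[[0.037,0.001,-0.002],[0,0,0]],[[0.037,0.001,-0.002],[0,0,0]]]' && python3 -m jog '[[[0,0,0],[0,0,0]],[[0,0,0],[0,0,0]],[[0,0,0],[0,0,0]],[[0,0,0],[0,0,0]],[[0,0,0],[0,0,0]],[[0,0,0],[0,0,0]],[[0,0,0],[0,0,0]],[[0,0,0],[0,0,0]],[[0,0,0],[0,0,0]],[[0,0,0],[0,0,0]]]' 0.0 20
```

```text
time: 4.0
ee_pos: [0.506, 0.1227, 0.0125]
eef_rot: [152.5, 90.0, 38.9]
force: [-0.1, -0.2, 0.8]
opening: 0.639
time: 5.25
ee_pos: [0.5059, 0.1227, 0.0125]
eef_rot: [-144.7, 90.0, 101.7]
force: [-0.4, -0.6, 0.4]
opening: 0.146
```

```bash
python3 -m jog '[[[-0.02,0,0],[0,0,0]],[[-0.05,0,0],[0,0,0]],[[-0.08,0.005,0.01],[-1,0,0]],[[-0.1,0.015,0.04],[-4,0,0]],[[-0.108,0.029,0.09],[-10,0,0]],[[-0.108,0.045,0.14],[-16,0,0]],[[-0.108,0.061,0.19],[-22,0,0]],[[-0.108,0.078,0.24],[-28,0,0]],[[-0.108,0.092,0.285],[-33,0,0]],[[-0.108,0.104,0.322],[-35.6,0,0]]]' && python3 -m jog '[[[0,0,0],[0,0,0]],[[0,0,0],[0,0,0]],[[0,0,0],[0,0,0]],[[0,0,0],[0,0,0]],[[0,0,0],[0,0,0]],[[0,0,0],[0,0,0]],[[0,0,0],[0,0,0]],[[0,0,0],[0,0,0]],[[0,0,0],[0,0,0]],[[0,0,0],[0,0,0]]]'
python3 - <<'E'
from h import *
delta([.472,-.214,.12],12)
T=T_cam('wrist'); np.save('T4.npy',T)
im=snap('wrist','w4.png')
cv2.imwrite('pics/w4b.png',cv2.resize(im,(800,600),interpolation=cv2.INTER_CUBIC))
E
```

```text
time: 6.5
ee_pos: [0.4715, -0.2158, 0.1201]
eef_rot: [-121.7, 90.0, 160.3]
force: [0.1, -0.1, -0.4]
opening: 0.149
time: 7.75
ee_pos: [0.4721, -0.214, 0.1204]
eef_rot: [162.2, 90.0, 84.1]
force: [-0.6, 0.1, -0.4]
opening: 0.149
tool y yaw now 11.96 ->12 shift [ 0.0004 -0.0001 -0.0001] rotvec [-0.04 -0.01 -0.  ]
tool y yaw now 11.96 ->192 shift [ 0.0004 -0.0001 -0.0001] rotvec [ 1.7996e+02 -0.0000e+00  1.0000e-02]
pose [ 0.4721 -0.214   0.1204] F [-0.61  0.09 -0.42] t 7.75 open 0.149 j [-31.   3.  91.   0.  87. -43.]
```

View pics/w4b.png

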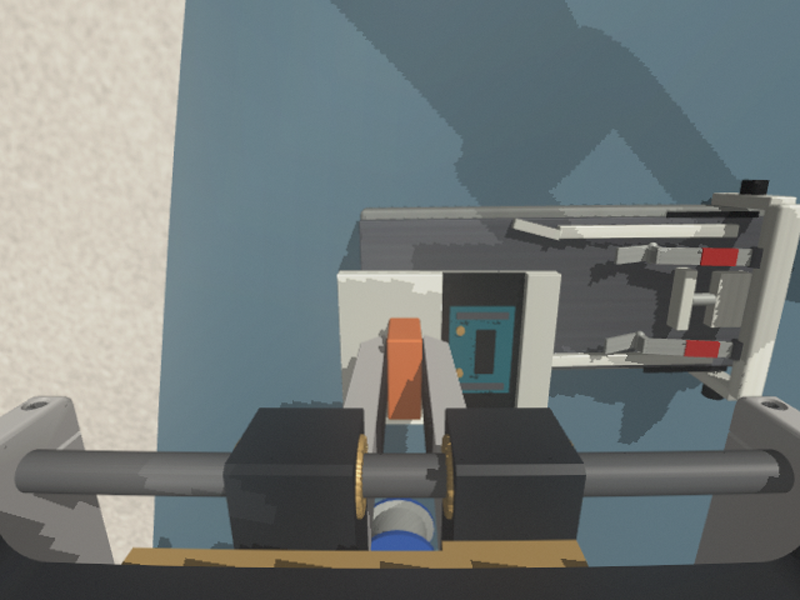

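The view shows the carrier in hand, level, with the lip to the right. The stage is behind it, with its left rail at (513–738,222–236), red-marked clips at (720,257) and (702,348), and white stop at (684,298). I'll enlarge it with the predicted stage points overlaid to refine the stage pose.

Run:
```python
from h import *
T=np.load('T4.npy'); im=cv2.imread('pics/w4.png')
x0,y0,w,h,s=275,155,365,180,2.19
c=cv2.resize(im[y0:y0+h,x0:x0+w],None,fx=s,fy=s,interpolation=cv2.INTER_CUBIC)
a=np.radians(12.); o=np.array([.568,-.194]); ex=np.array([np.cos(a),np.sin(a)]); ey=np.array([-ex[1],ex[0]])
L={'bedTL':(-.125,.052,.03),'knee':(0,.0397,.036),'fl':(-.028,.0467,.036),'end':(.115,.0397,.036),'kneeRlow':(0,-.0397,.03),'endR':(.115,-.0397,.03),'stopL':(.079,.02,.042),'stopR':(.079,-.02,.042)}
for k,(x,y,z) in L.items():
    p=w2px('wrist',[[*(o+x*ex+y*ey),z]],T)[0]; q=((p-[x0,y0]+.5)*s)
    print(k,q.round(0)); cv2.drawMarker(c,tuple(int(v) for v in q.round()),(0,255,255),cv2.MARKER_CROSS,9,1)
cv2.imwrite('pics/c5.png',c)
```

```text
bedTL [29. 49.]
knee [378.  86.]
fl [302.  66.]
end [691.  87.]
kneeRlow [353. 284.]
endR [639. 282.]
stopL [596. 143.]
stopR [577. 248.]
```

View pics/c5.png

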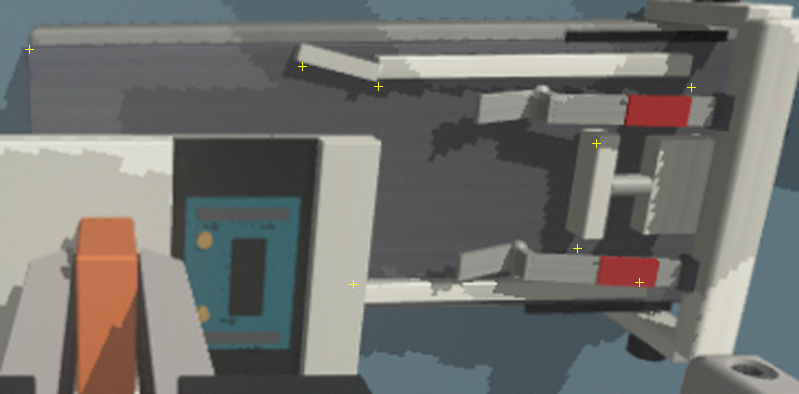

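Run:
```python
from h import *
T=np.load('T4.npy'); s=2.19
f=lambda u,v,z: px2w('wrist',(u/s+275-.5,v/s+155-.5),z,T)
P={k:f(*v) for k,v in {'bedTL':(31,44,.03),'fl':(299,62,.036),'knee':(380,78,.036),'end':(691,75,.036),'R1':(370,282,.036),'R2':(480,282,.036),'R1l':(370,282,.03),'stopL':(608,132,.042),'stopR':(584,237,.042)}.items()}
d=P['end']-P['knee']; print('left rail yaw',np.degrees(np.arctan2(d[1],d[0])),'len',np.linalg.norm(d))
d=P['R2']-P['R1'];print('right yaw',np.degrees(np.arctan2(d[1],d[0])))
for a in (12.,12.5,13):
    r=np.radians(a); ex=np.array([np.cos(r),np.sin(r)]); ey=np.array([-ex[1],ex[0]])
    print(a,{k:((v[:2]-[.568,-.194])@np.c_[ex,ey]*1000).round(1).tolist() for k,v in P.items()})
# carrier in hand check: plate top z = .1204-.0125+.008
x,y=.1159,0
for uv in [(380,140),(320,138)]: 
    print((f(*uv,.1159)[:2]-[.4721,-.214])@np.c_[[np.cos(.2087),np.sin(.2087)],[-np.sin(.2087),np.cos(.2087)]]*1000)
```

```text
left rail yaw 12.760203699803316 len 0.11364653625535986
right yaw 11.703032417303188
12.0 {'bedTL': [-124.1, 53.8], 'fl': [-29.1, 48.1], 'knee': [0.3, 42.5], 'end': [113.9, 44.0], 'R1': [4.2, -36.2], 'R2': [47.1, -36.4], 'R1l': [6.5, -38.8], 'stopL': [82.6, 24.2], 'stopR': [80.8, -15.8]}
12.5 {'bedTL': [-123.7, 54.9], 'fl': [-28.7, 48.3], 'knee': [0.7, 42.5], 'end': [114.3, 43.0], 'R1': [3.9, -36.2], 'R2': [46.8, -36.8], 'R1l': [6.2, -38.9], 'stopL': [82.8, 23.5], 'stopR': [80.6, -16.5]}
13 {'bedTL': [-123.2, 56.0], 'fl': [-28.2, 48.6], 'knee': [1.0, 42.4], 'end': [114.7, 42.0], 'R1': [3.6, -36.2], 'R2': [46.5, -37.2], 'R1l': [5.8, -38.9], 'stopL': [83.0, 22.7], 'stopR': [80.5, -17.2]}
[70.23099729 37.89031651]
[54.880288  38.3996012]
```

Rail spacing reads 78.7 mm (79.4 expected) and the in-hand carrier's corner reads (70.2, 37.9) mm (70, 38 expected), so both agree. The stage origin is about (0.5679, -0.1909), yaw about 12.4°. The stop is at roughly +80.5 mm. I'll lower to just above the bed.

```bash
python3 -m jog '[[[0.01,0.0035,-0.002],[-0.4,0,0]],[[0.025,0.0035,-0.002],[-0.4,0,0]],[[0.04,0.0035,-0.002],[-0.4,0,0]],[[0.055,0.0035,-0.002],[-0.4,0,0]],[[0.065,0.0035,-0.002],[-0.4,0,0]],[[0.072,0.0035,-0.002],[-0.4,0,0]],[[0.075,0.0035,-0.002],[-0.4,0,0]],[[0.075,0.0035,-0.002],[-0.4,0,0]],[[0.075,0.0035,-0.002],[-0.4,0,0]],[[0.075,0.0035,-0.002],[-0.4,0,0]]]' && python3 -m jog '[[[0.0005,0,0],[0,0,0]],[[0.001,0,0],[0,0,0]],[[0.0015,0,0],[0,0,0]],[[0.002,0,0],[0,0,0]],[[0.0025,0,0],[0,0,0]],[[0.003,0,0],[0,0,0]],[[0.003,0,0],[0,0,0]],[[0.003,0,0],[0,0,0]],[[0.003,0,0],[0,0,0]],[[0.003,0,0],[0,0,0]]]'
```

```text
time: 9.05
ee_pos: [0.4754, -0.2115, 0.0459]
eef_rot: [52.0, 89.9, -25.6]
force: [0.3, 0.2, -0.7]
opening: 0.148
time: 10.3
ee_pos: [0.4752, -0.2113, 0.0425]
eef_rot: [96.4, 90.0, 18.8]
force: [0.4, -1.0, -0.5]
opening: 0.15
```

```bash
python3 -m jog '[[[0.0005,0,0],[0,0,0]],[[0.001,0,0],[0,0,0]],[[0.001,0,0],[0,0,0]],[[0.001,0,0],[0,0,0]],[[0.001,0,0],[0,0,0]],[[0.001,0,0],[0,0,0]],[[0.001,0,0],[0,0,0]],[[0.001,0,0],[0,0,0]],[[0.001,0,0],[0,0,0]],[[0.001,0,0],[0,0,0]]]' && python3 -m jog '[[[0,0,0],[0,0,0]],[[0,0,0],[0,0,0]],[[0,0,0],[0,0,0]],[[0,0,0],[0,0,0]],[[0,0,0],[0,0,0]],[[0,0,0],[0,0,0]],[[0,0,0],[0,0,0]],[[0,0,0],[0,0,0]],[[0,0,0],[0,0,0]],[[0,0,0],[0,0,0]]]' 0.024
python3 - <<'E'
from h import *
T=T_cam('wrist'); np.save('T6.npy',T)
im=snap('wrist','w6.png')
x0,y0,w,h,s=215,150,425,230,1.88
c=cv2.resize(im[y0:y0+h,x0:x0+w],None,fx=s,fy=s,interpolation=cv2.INTER_CUBIC)
cv2.imwrite('pics/c6.png',c); delta([.4751,-.2113,.0425],12.4)
E
```

```text
time: 11.55
ee_pos: [0.4753, -0.2115, 0.0425]
eef_rot: [48.7, 90.0, -28.9]
force: [-2.0, 0.9, 5.6]
opening: 0.148
time: 12.8
ee_pos: [0.4751, -0.2114, 0.0415]
eef_rot: [143.4, 90.0, 65.7]
force: [0.4, -0.3, 0.8]
opening: 0.257
tool y yaw now 12.36 ->12.4 shift [-0.001 -0.    -0.   ] rotvec [-0.04 -0.   -0.  ]
tool y yaw now 12.36 ->192.4 shift [-0.001 -0.    -0.   ] rotvec [ 1.7996e+02 -0.0000e+00  1.0000e-02]
pose [ 0.4751 -0.2113  0.0415] F [ 0.46 -0.91 -0.11] t 12.85 open 0.254 j [-30.   6.  96.   0.  77. -43.]
```

View pics/c6.png

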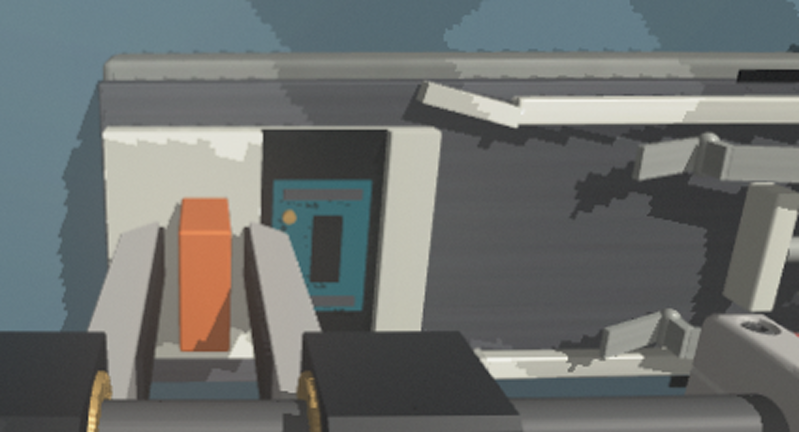

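Run:
```python
from h import *
T=np.load('T6.npy'); s=1.88
f=lambda u,v,z: px2w('wrist',(u/s+215-.5,v/s+150-.5),z,T)
P={k:f(*v) for k,v in {'bedTL':(101,82,.03),'knee':(520,126,.036),'rail2':(795,122,.036),'R1':(490,353,.036),'R2':(600,352,.036),'cRear':(107,129,.038),'cFront':(439,128,.038),'lipRearTop':(389,129,.038),'stopL':(790,188,.042),'stopR':(750,310,.042),'stopRlow':(735,300,.03)}.items()}
for a,b in (('knee','rail2'),('cRear','cFront'),('R1','R2')):
    d=P[b]-P[a]; print(a,'yaw',np.degrees(np.arctan2(d[1],d[0])),np.linalg.norm(d))
r=np.radians(12.4); ex=np.array([np.cos(r),np.sin(r)]); ey=np.array([-ex[1],ex[0]])
print({k:((v[:2]-[.5679,-.1909])@np.c_[ex,ey]*1000).round(1).tolist() for k,v in P.items()})
```

```text
knee yaw 13.321119739309554 0.08507363947499894
cRear yaw 12.536329996242827 0.0974013960025819
R1 yaw 12.265659414534413 0.037180894693764704
{'bedTL': [-125.0, 50.9], 'knee': [-0.2, 38.7], 'rail2': [84.9, 40.1], 'R1': [0.4, -38.1], 'R2': [37.5, -38.2], 'cRear': [-122.6, 38.3], 'cFront': [-25.2, 38.6], 'lipRearTop': [-39.9, 38.3], 'stopL': [82.7, 21.0], 'stopR': [80.0, -19.9], 'stopRlow': [85.4, -22.8]}
```

The carrier is flat and let go of, edge yaw 12.5°, centred in the rails to about 0.3 mm. Leading edge is at -25 mm and the stop at about +80.5 (±2). I'll re-grip lightly and slide to just short of the clip noses.

```bash
python3 -m jog '[[[0,0,0],[0,0,0]],[[0,0,0],[0,0,0]],[[0,0,0],[0,0,0]],[[0,0,0],[0,0,0]],[[0,0.004,0],[0,0,0]],[[0,0.01,0],[0,0,0]],[[0,0.016,0],[0,0,0]],[[0,0.022,0],[0,0,0]],[[0,0.026,0],[0,0,0]],[[0,0.028,0],[0,0,0]]]' 0.0 15 && python3 -m jog '[[[0,0.003,0],[0,0,0]],[[0,0.006,0],[0,0,0]],[[0,0.01,0],[0,0,0]],[[0,0.014,0],[0,0,0]],[[0,0.018,0],[0,0,0]],[[0,0.021,0],[0,0,0]],[[0,0.024,0],[0,0,0]],[[0,0.026,0],[0,0,0]],[[0,0.027,0],[0,0,0]],[[0,0.027,0],[0,0,0]]]'
python3 - <<'E'
from h import *
r=np.radians(12.4);ex=np.array([np.cos(r),np.sin(r)])
p,_,s=pose(); print('stage x,y',(p[:2]-[.5679,-.1909])@np.c_[ex,[-ex[1],ex[0]]]*1000,'Fx,y',np.array(s['force'])[:2]@np.c_[ex,[-ex[1],ex[0]]])
E
```

```text
time: 14.1
ee_pos: [0.5027, -0.2053, 0.0415]
eef_rot: [-114.2, 90.0, 168.2]
force: [-1.6, 0.2, 1.3]
opening: 0.147
time: 15.35
ee_pos: [0.529, -0.1995, 0.0414]
eef_rot: [103.6, 90.0, 25.9]
force: [0.0, 0.3, 0.4]
opening: 0.151
stage x,y [-39.81433803  -0.05093607] Fx,y [0.09668511 0.26811977]
```

```bash
python3 -m jog '[[[0,0.002,0],[0,0,0]],[[0,0.004,0],[0,0,0]],[[0,0.006,0],[0,0,0]],[[0,0.008,0],[0,0,0]],[[0,0.010,0],[0,0,0]],[[0,0.012,0],[0,0,0]],[[0,0.014,0],[0,0,0]],[[0,0.016,0],[0,0,0]],[[0,0.018,0],[0,0,0]],[[0,0.02,0],[0,0,0]]]'; python3 -m jog '[[[0,0.001,0],[0,0,0]],[[0,0.002,0],[0,0,0]],[[0,0.003,0],[0,0,0]],[[0,0.004,0],[0,0,0]],[[0,0.005,0],[0,0,0]],[[0,0.006,0],[0,0,0]],[[0,0.007,0],[0,0,0]],[[0,0.008,0],[0,0,0]],[[0,0.009,0],[0,0,0]],[[0,0.01,0],[0,0,0]]]'; python3 -m jog '[[[0,0.001,0],[0,0,0]],[[0,0.002,0],[0,0,0]],[[0,0.003,0],[0,0,0]],[[0,0.004,0],[0,0,0]],[[0,0.005,0],[0,0,0]],[[0,0.006,0],[0,0,0]],[[0,0.006,0],[0,0,0]],[[0,0.006,0],[0,0,0]],[[0,0.006,0],[0,0,0]],[[0,0.006,0],[0,0,0]]]'
python3 - <<'E'
from h import *
r=np.radians(12.4);ex=np.array([np.cos(r),np.sin(r)])
p,_,s=pose(); print('stage x,y',(p[:2]-[.5679,-.1909])@np.c_[ex,[-ex[1],ex[0]]]*1000,'Fx,y',np.array(s['force'])[:2]@np.c_[ex,[-ex[1],ex[0]]])
T=T_cam('wrist'); np.save('T7.npy',T)
im=snap('wrist','w7.png')
x0,y0,w,h,s=260,150,380,220,2.1
cv2.imwrite('pics/c7.png',cv2.resize(im[y0:y0+h,x0:x0+w],None,fx=s,fy=s,interpolation=cv2.INTER_CUBIC))
E
```

```text
time: 16.6
ee_pos: [0.5476, -0.1955, 0.0415]
eef_rot: [-93.6, 89.9, -171.2]
force: [-6.6, -1.5, 4.1]
opening: 0.146
time: 17.85
ee_pos: [0.5551, -0.194, 0.0415]
eef_rot: [-93.7, 89.6, -171.3]
force: [-10.7, -2.3, 5.9]
opening: 0.149
time: 19.1
ee_pos: [0.5635, -0.192, 0.0414]
eef_rot: [-93.9, 89.9, -171.6]
force: [-4.6, -0.9, 2.7]
opening: 0.146
stage x,y [-4.56010281 -0.17225941] Fx,y [-4.69306188  0.15445853]
```

View pics/c7.png

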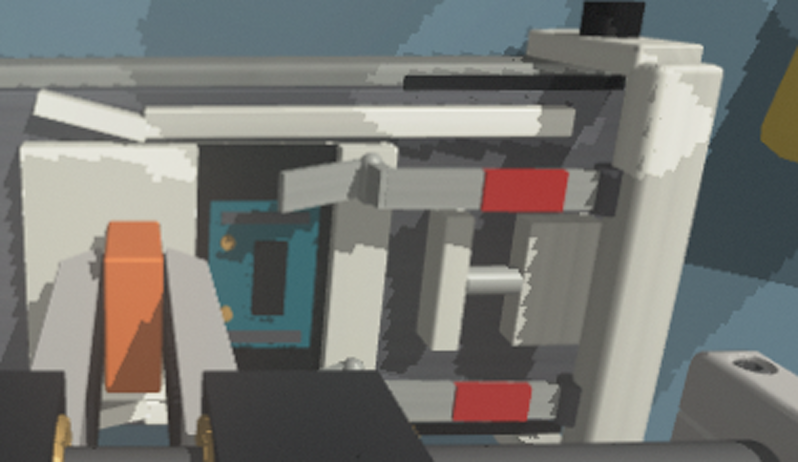

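Both clips have ridden up onto the lip, with heels at about (370,165) and (352,366). The stop's top front edge runs from about (447,213) to (432,349), ahead of the lip front edge (397,145)–(385,290). I'll work out the remaining gap.

Run:
```python
from h import *
T=np.load('T7.npy'); s=2.1
f=lambda u,v,z: px2w('wrist',(u/s+260-.5,v/s+150-.5),z,T)
r=np.radians(12.4); ex=np.array([np.cos(r),np.sin(r)]); ey=np.array([-ex[1],ex[0]])
for k,v in {'stopL':(446,213,.042),'stopR':(432,349,.042),'stopLlow':(431,213,.03),'stopRlow':(418,345,.03),'lipF1':(397,147,.038),'lipF2':(386,280,.038),'lipB':(338,147,.038),'cL':(100,144,.038),'railL':(200,139,.036)}.items():
    print(k,((f(*v)[:2]-[.5679,-.1909])@np.c_[ex,ey]*1000).round(1))
```

```text
stopL [79.  20.4]
stopR [ 79.9 -19.8]
stopLlow [80.2 16.4]
stopRlow [ 81.1 -25.1]
lipF1 [65.6 37.4]
lipF2 [66.3 -0.5]
lipB [50.  37.4]
cL [-12.5  38.2]
railL [13.9 39.1]
```

```bash
python3 -m jog '[[[0,0.001,0],[0,0,0]],[[0,0.002,0],[0,0,0]],[[0,0.003,0],[0,0,0]],[[0,0.004,0],[0,0,0]],[[0,0.005,0],[0,0,0]],[[0,0.006,0],[0,0,0]],[[0,0.007,0],[0,0,0]],[[0,0.008,0],[0,0,0]],[[0,0.009,0],[0,0,0]],[[0,0.009,0],[0,0,0]]]'; python3 -m jog '[[[0,0.0002,0],[0,0,0]],[[0,0.0004,0],[0,0,0]],[[0,0.0006,0],[0,0,0]],[[0,0.0008,0],[0,0,0]],[[0,0.001,0],[0,0,0]],[[0,0.001,0],[0,0,0]],[[0,0.001,0],[0,0,0]],[[0,0.001,0],[0,0,0]],[[0,0.001,0],[0,0,0]],[[0,0.001,0],[0,0,0]]]'
cat > st.py <<'E'
from h import *
r=np.radians(12.4);ex=np.array([np.cos(r),np.sin(r)])
p,_,s=pose(); print('stage x,y',((p[:2]-[.5679,-.1909])@np.c_[ex,[-ex[1],ex[0]]]*1000).round(2),'Fx,y',(np.array(s['force'])[:2]@np.c_[ex,[-ex[1],ex[0]]]).round(2),'t',s['time'])
E
python3 st.py
```

```text
time: 20.4
ee_pos: [0.5744, -0.1895, 0.0415]
eef_rot: [85.9, 89.8, 8.3]
force: [2.6, 0.9, -0.7]
opening: 0.144
time: 21.65
ee_pos: [0.5743, -0.1895, 0.0415]
eef_rot: [95.6, 89.9, 18.0]
force: [5.7, 2.3, -1.8]
opening: 0.149
stage x,y [6.55 0.01] Fx,y [6.05 1.  ] t 21.65
```

Force changed sign, from -4.7 N to +6 N: the clips have gone over the lip's back edge and are drawing the carrier forward. I'll follow gently.

```bash
for i in 1 2; do python3 -m jog '[[[0,0.0001,0],[0,0,0]],[[0,0.0002,0],[0,0,0]],[[0,0.0003,0],[0,0,0]],[[0,0.0004,0],[0,0,0]],[[0,0.0005,0],[0,0,0]],[[0,0.0005,0],[0,0,0]],[[0,0.0005,0],[0,0,0]],[[0,0.0005,0],[0,0,0]],[[0,0.0005,0],[0,0,0]],[[0,0.0005,0],[0,0,0]]]' | grep force; python3 st.py; done
```

```text
force: [4.6, 1.0, -0.8]
stage x,y [ 6.57 -0.03] Fx,y [4.72 0.02] t 22.9
force: [1.4, 0.7, 0.6]
stage x,y [ 6.66 -0.08] Fx,y [1.54 0.39] t 24.15
```

Run:
```python
from h import *
T=T_cam('wrist'); np.save('T8.npy',T)
im=snap('wrist','w8.png')
x0,y0,w,h,s=380,190,200,150,4
cv2.imwrite('pics/c8.png',cv2.resize(im[y0:y0+h,x0:x0+w],None,fx=s,fy=s,interpolation=cv2.INTER_CUBIC))
```

```text
(no output)
```

View pics/c8.png

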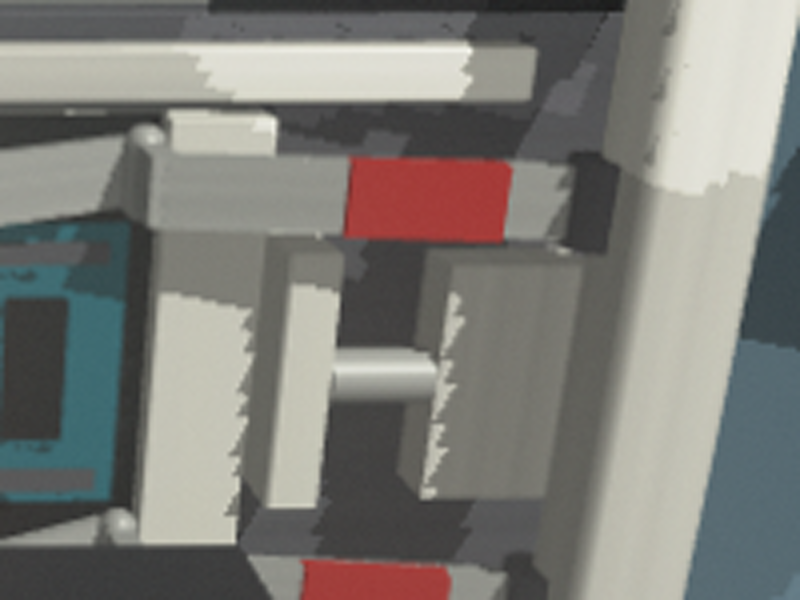

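Both heels, (147,137) and (118,522), sit behind the lip's back edge. The lip front and the stop face are close together.

Run:
```python
from h import *
T=np.load('T8.npy'); s=4
f=lambda u,v,z: px2w('wrist',(u/s+380-.4,v/s+190-.4),z,T)
r=np.radians(12.4); ex=np.array([np.cos(r),np.sin(r)]); ey=np.array([-ex[1],ex[0]])
for k,v in {'stopL':(293,250,.042),'stopR':(266,507,.042),'lipF1':(276,120,.038),'lipF2':(239,542,.038),'lipB':(168,115,.038),'lipB2':(140,540,.038),'heelL':(147,137,.04),'heelR':(118,522,.04)}.items():
    print(k,((f(*v)[:2]-[.5679,-.1909])@np.c_[ex,ey]*1000).round(1))
```

```text
stopL [79.6 19.8]
stopR [ 79.8 -20. ]
lipF1 [76.9 37.4]
lipF2 [ 77.9 -28.2]
lipB [61.8 38.1]
lipB2 [ 62.8 -27.8]
heelL [58.6 35.5]
heelR [ 58.7 -23.5]
```

```bash
for i in 1 2; do python3 -m jog '[[[0,0.0001,0],[0,0,0]],[[0,0.0002,0],[0,0,0]],[[0,0.0003,0],[0,0,0]],[[0,0.0004,0],[0,0,0]],[[0,0.0005,0],[0,0,0]],[[0,0.0005,0],[0,0,0]],[[0,0.0005,0],[0,0,0]],[[0,0.0005,0],[0,0,0]],[[0,0.0005,0],[0,0,0]],[[0,0.0005,0],[0,0,0]]]' | grep force; python3 st.py; done
```

```text
force: [-4.6, -0.6, 3.5]
stage x,y [ 7.3  -0.19] Fx,y [-4.65  0.44] t 25.45
force: [-3.0, -1.8, 3.1]
stage x,y [ 8.02 -0.22] Fx,y [-3.31 -1.11] t 26.7
```

```bash
python3 -m jog '[[[0,0.0001,0],[0,0,0]],[[0,0.0002,0],[0,0,0]],[[0,0.0003,0],[0,0,0]],[[0,0.0004,0],[0,0,0]],[[0,0.0005,0],[0,0,0]],[[0,0.0005,0],[0,0,0]],[[0,0.0005,0],[0,0,0]],[[0,0.0005,0],[0,0,0]],[[0,0.0005,0],[0,0,0]],[[0,0.0005,0],[0,0,0]]]' | grep force; python3 st.py;  python3 - <<'E'
from h import *
T=T_cam('wrist'); np.save('T9.npy',T)
im=snap('wrist','w9.png')
x0,y0,w,h,s=380,190,200,150,4
cv2.imwrite('pics/c9.png',cv2.resize(im[y0:y0+h,x0:x0+w],None,fx=s,fy=s,interpolation=cv2.INTER_CUBIC))
E
```

```text
force: [-4.7, -1.9, 3.9]
stage x,y [ 8.26 -0.14] Fx,y [-5.02 -0.89] t 27.95
```

View pics/c9.png

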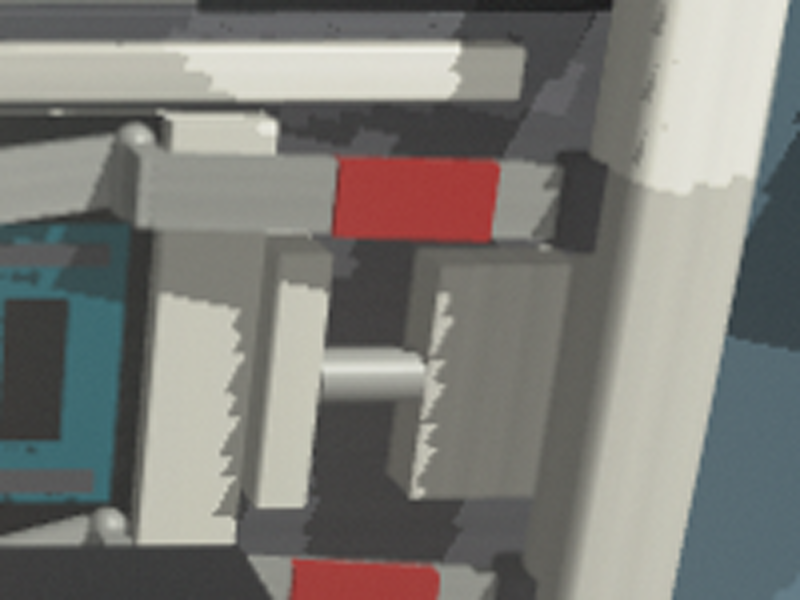

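Run:
```python
from h import *
r=np.radians(12.4); ex=np.array([np.cos(r),np.sin(r)]); ey=np.array([-ex[1],ex[0]])
S=lambda p:((p[:2]-[.5679,-.1909])@np.c_[ex,ey]*1000).round(1)
A={n:np.load(n) for n in('T7.npy','T8.npy','T9.npy')}
pts={'T7.npy':[((370/2.1+259.5,162/2.1+149.5)),((352/2.1+259.5,364/2.1+149.5))],'T8.npy':[(147/4+379.6,137/4+189.6),(118/4+379.6,522/4+189.6)],'T9.npy':[(135/4+379.6,137/4+189.6),(107/4+379.6,521/4+189.6)]}
for n,l in pts.items():
    for z in(.038,.041,.044,.047): print(n,z,[S(px2w('wrist',q,z,A[n])) for q in l])
f=lambda u,v,z: S(px2w('wrist',(u/4+379.6,v/4+189.6),z,A['T9.npy']))
for k,v in {'stopL':(283,250,.042),'stopR':(256,507,.042),'lipF1':(277,120,.038),'lipF2':(237,542,.038)}.items(): print(k,f(*v))
```

```text
T7.npy 0.038 [array([58.8, 33.3]), array([ 59.1, -26.7])]
T7.npy 0.041 [array([57.8, 34.1]), array([ 58.1, -24.9])]
T7.npy 0.044 [array([56.8, 34.8]), array([ 57. , -23.2])]
T7.npy 0.047 [array([55.8, 35.6]), array([ 56. , -21.4])]
T8.npy 0.038 [array([59.2, 35. ]), array([ 59.3, -24.7])]
T8.npy 0.041 [array([58.3, 35.7]), array([ 58.4, -23. ])]
T8.npy 0.044 [array([57.5, 36.5]), array([ 57.6, -21.2])]
T8.npy 0.047 [array([56.6, 37.2]), array([ 56.7, -19.5])]
T9.npy 0.038 [array([59.1, 34.9]), array([ 59.2, -24.6])]
T9.npy 0.041 [array([58.3, 35.7]), array([ 58.4, -22.9])]
T9.npy 0.044 [array([57.4, 36.4]), array([ 57.5, -21.1])]
T9.npy 0.047 [array([56.6, 37.1]), array([ 56.7, -19.4])]
stopL [79.8 19.7]
stopR [ 79.9 -20.1]
lipF1 [78.6 37.3]
lipF2 [ 79.2 -28.3]
```

Between the riding view and now, the heels have dropped about 4–5 mm. They are clear behind the lip by about 1 mm, the gap to the stop is about 0.9 mm, and the stop hasn't visibly moved. No further push is needed. I'll take the load off, then open.

```bash
python3 -m jog '[[[0,-0.0002,0],[0,0,0]],[[0,-0.0004,0],[0,0,0]],[[0,-0.0006,0],[0,0,0]],[[0,-0.0007,0],[0,0,0]],[[0,-0.0007,0],[0,0,0]],[[0,-0.0007,0],[0,0,0]],[[0,-0.0007,0],[0,0,0]],[[0,-0.0007,0],[0,0,0]],[[0,-0.0007,0],[0,0,0]],[[0,-0.0007,0],[0,0,0]]]' | grep force; python3 st.py; python3 -m jog '[[[0,0,0],[0,0,0]],[[0,0,0],[0,0,0]],[[0,0,0],[0,0,0]],[[0,0,0],[0,0,0]],[[0,0,0],[0,0,0]],[[0,0,0],[0,0,0]],[[0,0,0],[0,0,0]],[[0,0,0],[0,0,0]],[[0,0,0],[0,0,0]],[[0,0,0],[0,0,0]]]' 0.028; python3 st.py;  python3 - <<'E'
from h import *
T=T_cam('wrist'); np.save('T10.npy',T)
im=snap('wrist','w10.png')
x0,y0,w,h,s=240,190,340,190,2.35
cv2.imwrite('pics/c10.png',cv2.resize(im[y0:y0+h,x0:x0+w],None,fx=s,fy=s,interpolation=cv2.INTER_CUBIC))
E
```

```text
force: [1.5, -1.1, 0.5]
stage x,y [ 8.19 -0.09] Fx,y [ 1.25 -1.36] t 29.25
time: 30.5
ee_pos: [0.5755, -0.1893, 0.0415]
eef_rot: [146.2, 90.0, 68.6]
force: [1.1, 0.0, -0.1]
opening: 0.297
stage x,y [ 7.79 -0.1 ] Fx,y [ 1.04 -0.21] t 30.5
```

View pics/c10.png

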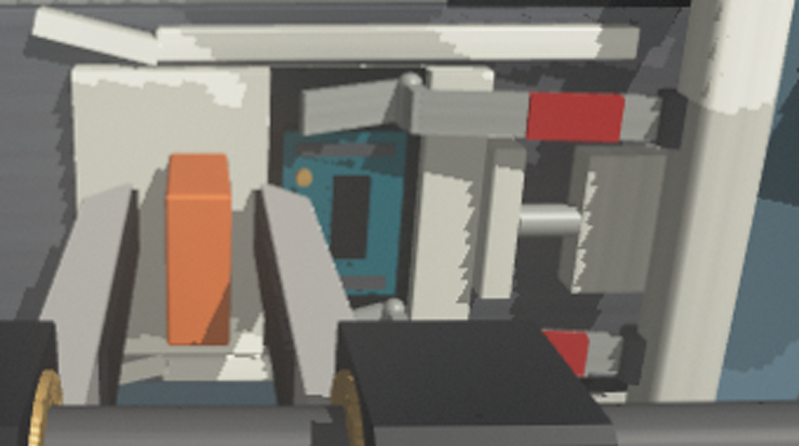

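The jaws are clear of the bar, and the lip stays under the clip arms with the heels behind it. I'll lift away and check once more.

```bash
python3 -m jog '[[[-0.004,0,0],[0,0,0]],[[-0.01,0,0],[0,0,0]],[[-0.02,0,0],[0,0,0]],[[-0.03,0,0],[0,0,0]],[[-0.045,0,0],[0,0,0]],[[-0.06,0,-0.01],[0,0,0]],[[-0.07,0,-0.02],[0,0,0]],[[-0.08,0,-0.03],[0,0,0]],[[-0.08,0,-0.03],[0,0,0]],[[-0.08,0,-0.03],[0,0,0]]]'; python3 -m jog '[[[0,0,0],[0,0,0]],[[0,0,0],[0,0,0]],[[0,0,0],[0,0,0]],[[0,0,0],[0,0,0]],[[0,0,0],[0,0,0]],[[0,0,0],[0,0,0]],[[0,0,0],[0,0,0]],[[0,0,0],[0,0,0]],[[0,0,0],[0,0,0]],[[0,0,0],[0,0,0]]]'
python3 - <<'E'
from h import *
T=T_cam('wrist'); np.save('T11.npy',T)
im=snap('wrist','w11.png')
x0,y0,w,h,s=260,200,240,150,3.33
cv2.imwrite('pics/c11.png',cv2.resize(im[y0:y0+h,x0:x0+w],None,fx=s,fy=s,interpolation=cv2.INTER_CUBIC))
E
```

```text
time: 31.8
ee_pos: [0.5688, -0.1598, 0.121]
eef_rot: [-110.7, 90.0, 171.7]
force: [0.6, 0.6, -0.0]
opening: 0.301
time: 33.05
ee_pos: [0.5691, -0.16, 0.1215]
eef_rot: [131.9, 90.0, 54.2]
force: [0.3, 0.3, 0.3]
opening: 0.301
```

View pics/c11.png

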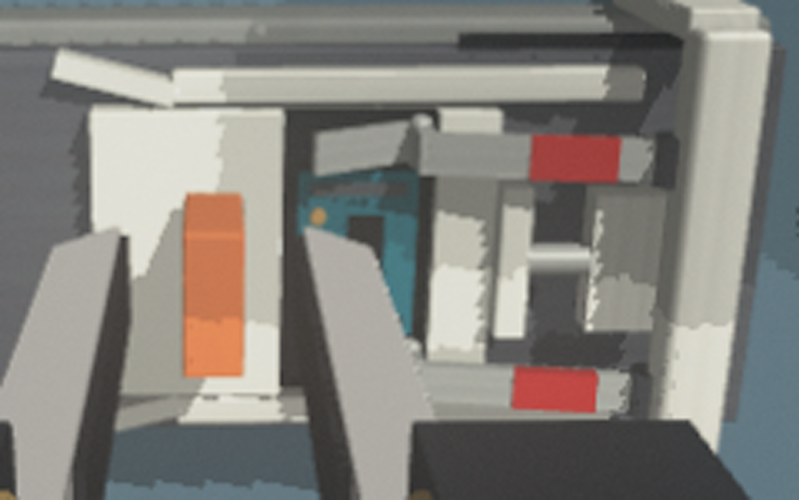

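Run:
```python
from h import *
T=np.load('T11.npy'); s=3.33
r=np.radians(12.4); ex=np.array([np.cos(r),np.sin(r)]); ey=np.array([-ex[1],ex[0]])
f=lambda u,v,z:((px2w('wrist',(u/s+259.6,v/s+199.6),z,T)[:2]-[.5679,-.1909])@np.c_[ex,ey]*1000).round(1)
for k,v in {'rearL':(91,110,.038),'frontL':(502,112,.038),'lipBL':(440,112,.038),'lipF2':(486,358,.038),'rearR':(92,392,.038),'railL0':(174,105,.036),'railL1':(640,100,.036),'stopL':(504,186,.042),'stopR':(495,338,.042),'heelL':(422,122,.036),'heelR':(410,346,.036)}.items(): print(k,f(*v))
```

```text
rearL [-20.3  38. ]
frontL [78.7 37.4]
lipBL [63.7 37.5]
lipF2 [ 79.2 -28.2]
rearR [-22.4 -37.7]
railL0 [-0.4 38.7]
railL1 [112.7  39.9]
stopL [79.4 20. ]
stopR [ 80.  -20.5]
heelL [59.9 34.4]
heelR [ 59.8 -25.7]
```

```bash
python3 -c "
from station import workorder; print(workorder.close_job())"
```

```text
the job is handed in; nothing more can be done
None
```

The white carrier is on the stage and clipped in. I laid it flat on the open end and let go, then re-gripped it and slid it between the rails until both clips rode over the lip and dropped behind it. I then released it and lifted clear, and handed the job in at about 33 s of the 69 s allowed. The hand-in gives no verdict, so everything below comes from my own measurements.

- **Position:** the carrier is centred to within about 0.5 mm and within about 1° of straight. The grip bar is at about +8.5 mm along the bed.
- **Clips:** both heels sit about 0.7 mm clear behind the lip, and they dropped about 4–5 mm compared with when they rode on it. I judged this by camera to about 1 mm, because the clip angles can't be read directly.
- **End stop:** the leading edge is 0.5–1 mm from the stop, and the stop had not visibly moved. Near the end the tool read up to 5 N of forward push. The camera still showed a gap, so I took that as friction rather than pressure on the stop.
- **Unexplained force:** just after the clips dropped, the force briefly reversed to about +6 N. I read this as the carrier having jumped ahead of the commanded position; it faded as I followed it forward.
- **Not checked:** I did not look at the multimeter, breadboard or spool again at the end. The arm did not go near the multimeter or breadboard. The spool was beside the stage under the gripper, and I saw no contact forces other than those from the carrier.
- **Pictures:** I viewed 12, two over the budget of 10.

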